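# Hold the UV hand lamp over an uncovered chromatography plate

### The arm

A 6-joint arm with a two-finger parallel gripper is mounted at the origin on the work surface. World frame = base frame: x ahead of the robot, y to its left, z up, the work surface at z = 0. Lengths are in m, angles in rad, forces in N, time in s.
With the tool pointing down it reaches from about 0.275 to 0.75 m from the base axis. Payload 10.2 kg.
Tool frame: the origin (TCP) lies midway between the tips of the shut fingers; the grasp point (between the pads) lies 19 mm behind it (env.hold_point_z is the distance from the TCP to the grasp point, in m); x points along the fingers, z is the direction in which the jaws open and shut, and the axes are right-handed (so a half turn about x gives the same grasp; the last joint's range is limited). The gripper opens to 85 mm and grips with 20 to 120 N. Pads are 22 mm wide; open, the fingers measure 114 mm over their backs; the gripper's body (76 mm by 85 mm) begins 54 mm behind the grasp point. The pads swing forward as they close: fully open they stand 13 mm farther back than shut.
Start: joints at [0.978, 0.313, 1.498, -0, 1.331, -0.223], TCP at [0.19, 0.49, 0.231] pointing down, gripper open.
Joint ranges: [-2.94, 2.94], [-0.97, 2.17], [0.19, 2.56], [-1.23, 4.37], [0.02, 3.11], [-2.88, 2.88]. Speed limits (rad/s): [2.39, 2.39, 3.01, 3.14, 3.14, 3.14].

### API

Orientations are given as a unit quaternion [x, y, z, w].
In Python, from bench import env, kinematics, monitor, eyes, job gives the robot as it stands. The module is installed in compiled form; this text tells all that it offers. Calls block until the motion is done:
- env.reach(position, orientation): joint-space move of the TCP to a pose.
- env.movel(position, velocity=0.15, frame=None, guard=None): straight line of the TCP; frame=None keeps the orientation; velocity is the mean speed in m/s. With guard (N) it stops when the force on the tool has changed by that much, and returns True; else False.
- env.set_joints(angles): joint-space move.
- env.release() and env.close_gripper(effort=None): open the fingers fully, or close them until they stop; effort is the grip in N (None keeps the last).
- env.hold(seconds).
- kinematics.ik(position, orientation): joint angles nearest the present ones, or None.
- monitor.sense(): the state.
- eyes.grab_frame(name): name is "side" or "top"; returns a dict with "frame" (400x640x3 uint8, red, green, blue), "mtx" (3x3 intrinsics, pixels), "view" (4x4, takes a point from world to camera coordinates). Camera axes: x right, y down, z forward; pixel columns grow to the right and rows downward; lengths in m; the calibration is good to about 2 mm. A picture is of the moment at which its call begins. There is no depth.
A pose or a line that the arm cannot do raises env.MotionError and nothing moves.
- job.hand_in(): hands the job in, once; it reports no verdict.
The state is a dict: "clock": time; "joints": joint angles; "qvel": joint speeds; "joint_efforts": joint torques, N m; "position": TCP position; "ee_rot": TCP orientation; "contact_force": force on the tool from outside, world axes, zero at the start; "ft_torque": the same for the moment, N m; "finger_gap": opening from 0.0 (shut) to 1.0 (fully open).
Only numpy, scipy, OpenCV 4.12 (cv2) and the standard library are available. Lean on these libraries where they do the work, as an engineer would, in place of code of your own. Each camera call takes 0.05 s, during which the arm holds its last target.

### The job

Lift the loose lid off the metal plate box and lay it flat, handle up, on the bare bench top (set it down, do not drop it). Then take the blue UV hand lamp by its yellow handle, carry it over the tube rack, and finish still holding it level and still over the open box: centred on it, long sides parallel to the box's, with its underside about 1 cm above the box's rim and never touching the box. Leave the tube rack untouched and the jar, beaker and bottle where they stand.

Things in the scene. Friction and masses are not known exactly. Their poses are not given: they have to be found in the camera images.
- plate_box: Open aluminium box fixed to the bench, 130 (its x) x 90 (its y) mm outside, 30 mm high, 4 mm walls; a pale green thin-layer plate 100 x 50 mm lies fixed on its floor. Origin: centre of its underside, on the bench; z up. Covered by the lid at the start. It may stand on either side (left or right) of the tube rack, the lamp's charging base on the other; it is turned by up to 20 degrees.
- rim_center (a point): The centre of the box's mouth, level with its rim: 30 mm above the bench. Same axes as the box.
- lid: White loose lid, about 120 g, lying on the box and simply lifting off. Origin: centre of its underside. Bottom up: a 114 x 74 mm locating step 5 mm high that drops into the box with 4 mm play all round, a 134 (x) x 94 (y) mm plate from 5 to 11 mm, and a green handle bar from 11 to 45 mm. On the box its origin is 25 mm above the bench; laid on the bench, 0 mm.
- lid_handle (a point): Centre of the lid's green handle bar, 60 mm long (lid x), 18 mm thick (lid y), 34 mm high: its top is 17 mm above this point, the lid's plate 17 mm below, the lid's underside 28 mm below. Same axes as the lid; lid x runs along the box's x.
- lamp: UV hand lamp, about 320 g, balanced at its middle: blue body 150 (x) x 60 (y) x 34 mm high with a yellow handle bar along the middle of its top. Origin: centre of its underside. It lies on the charging base, its underside 12 mm above the bench at the start; it lifts straight up.
- lamp_center (a point): Centre of the lamp, half-way up its 72 mm height (36 mm above its underside). Handle bar: 90 mm long (lamp x), 24 mm thick (lamp y), from 2 mm below this point to 36 mm above it. Same axes as the lamp.
- lamp_window (a point): Centre of the lamp's flat underside (the violet lamp window).
- charger: Grey charging base fixed to the bench, 184 (x) x 90 (y) mm, its top 12 mm above the bench, with an 8 mm high lip at each end (x) just beyond the lamp's ends. Origin: centre of its underside.
- rack: White tube rack fixed to the bench between the box and the charging base, 300 (x) x 56 (y) mm, filled with capped glass tubes whose caps reach 124 mm above the bench. Origin: centre of its underside; x along its length. Must not be touched.
- rack_top (a point): Centre of the rack at the height of the tube caps' tops, 124 mm above the bench. Same axes as the rack.
- jar: Amber glass jar with white cap, 60 mm across, 85 mm high, standing loose at the far end. Origin: centre of its underside. Leave alone.
- beaker: Empty glass beaker, 64 mm across, 85 mm high, standing loose at the far end. Origin: centre of its underside. Leave alone.
- bottle: White bottle with blue cap, 56 mm across, 120 mm high, standing loose beyond the far end of the rack. Origin: centre of its underside. Leave alone.
Things that resemble listed ones, but are neither listed nor needed, are in the scene too. Leave any brown or orange look-alike of the lamp alone.

How it is judged:
On the way, in this order (a step that is already met when the one before it is completed fails the run):
1. the lid is lifted clear of the box in the fingers (height (world z) of lid above 0.04 m and contact force between lid and the fingers above 0.3 N and angle between lid's own z axis and vertical below 0.35 rad), for 0.1 s.
2. the lid lies flat on the bench top, handle up, let go (height (world z) of lid below 0.01 m and angle between lid's own z axis and vertical below 0.1 rad and contact force between lid and the fingers below 0.1 N and linear speed of lid below 0.03 m/s), for 0.2 s.
3. the lamp, held, passes over the tube rack (height (world z) of lamp_window above 0.12 m and y of lamp_window in the frame of rack between -0.05 and 0.05 m and x of lamp_window in the frame of rack between -0.2 and 0.2 m and contact force between lamp and the fingers above 0.3 N), for 0.02 s.
At the end, for the whole second after the job is handed in: Lamp held still, touching only the fingers: underside centre within 15 mm sideways of the box centre, 4 to 20 mm above its rim, level within 0.1 rad, long axis within 0.14 rad of the box's. Lid let go, flat on the bench (within 0.1 rad, under 10 mm up), handle up, clear of the box (height (world z) of lid below 0.01 m and angle between each of lid, lamp's own z axis and vertical below 0.1 rad and contact force between lid and the fingers below 0.1 N and horizontal distance between lamp_window and rim_center below 0.015 m and z of lamp_window in the frame of rim_center between 0.004 and 0.02 m and angle between the x axis of lamp and the x axis of plate_box, either way round below 0.14 rad and linear speed of lamp below 0.03 m/s and contact force between lamp and the fingers above 0.5 N and contact force between each of lamp, lid and plate_box below 0.05 N and contact force between lamp and lid below 0.05 N); the arm keeps its last pose, push and grip.
It fails at once if the lamp touches the plate box (contact force between lamp and plate_box above 0.5 N).
It fails at once if the tube rack is touched (contact force between rack and anything else above 1.5 N).
It fails at once if the lid is dropped or thrown (linear speed of lid above 0.7 m/s and contact force between lid and the fingers below 0.1 N).
It fails at once if the jar, beaker or bottle is shifted by over 2 cm or tipped (distance of any of jar, beaker, bottle from where it was at the start of the episode above 0.02 m or angle between any of jar, beaker, bottle's own z axis and vertical above 0.3 rad).
It also fails if it takes over 69 s, if anything falls off the work surface, if the arm or the gripper's body presses on something with over 40 N, if the wrist force passes 120 N, or if a joint passes its speed limit or range.

## Working session

There is one attempt and no reset: what is moved stays moved. The work goes in short steps, each a Python script; the robot and the scene stay as the last script left them, time stands still between calls to the robot, and variables do not carry over. Pictures are saved under pics/ and viewed, and the job is handed in when it is done.

```bash
mkdir -p pics; python3 - <<'E'
from bench import env, kinematics, monitor, eyes, job
import cv2,numpy as np
for n in("top","side"):
    f=eyes.grab_frame(n); cv2.imwrite(f"pics/{n}0.png",f["frame"][:,:,::-1]); print(n,f["mtx"].round(2).tolist(),f["view"].round(4).tolist())
s=monitor.sense(); print(s, env.hold_point_z)
E
```

```text
top [[425.77, 0.0, 318.99], [0.0, 425.77, 190.45], [0.0, 0.0, 1.0]] [[-0.0069, -0.9997, 0.0224, 0.0637], [-0.9863, 0.0031, -0.1648, 0.5974], [0.1647, -0.0232, -0.9861, 1.0922], [0.0, 0.0, 0.0, 1.0]]
side [[384.2, 0.0, 321.31], [0.0, 384.2, 199.63], [0.0, 0.0, 1.0]] [[0.9323, -0.3617, 0.0041, -0.5262], [-0.2385, -0.6231, -0.7449, 0.2612], [0.272, 0.6935, -0.6672, 0.9019], [0.0, 0.0, 0.0, 1.0]]
{'clock': 0.1, 'joints': array([ 9.77600507e-01,  3.13384878e-01,  1.49832146e+00, -1.97381283e-05,
        1.33096543e+00, -2.23393250e-01]), 'qvel': array([ 3.75787742e-04, -7.19260792e-04, -1.67078429e-03, -6.30846151e-04,
        7.35415509e-05,  1.62227608e-03]), 'joint_efforts': array([ 4.24496247e-03, -4.12905979e+01, -2.60140103e+01, -4.06105698e-05,
        3.05525871e-03,  4.35967286e-05]), 'position': array([0.18964519, 0.4893279 , 0.23081191]), 'ee_rot': array([-0.39970055,  0.58375315,  0.39940697,  0.58304871]), 'contact_force': array([-0.80679099,  0.49564207,  0.28239646]), 'ft_torque': array([-0.05579126,  0.05483336,  0.03018795]), 'finger_gap': 0.9999860316552455} 0.0187
```

View pics/top0.png

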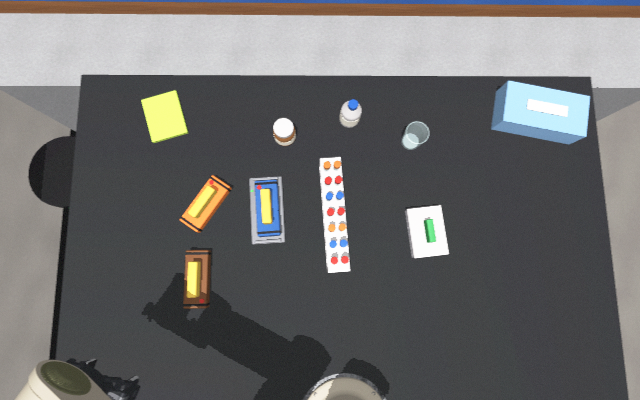

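View pics/side0.png

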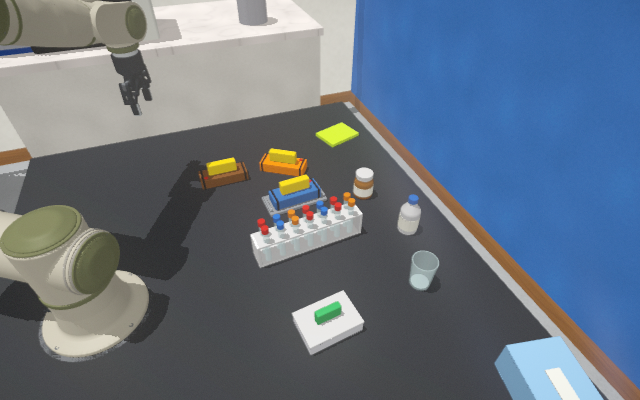

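The blue lamp is at top px (267,210), with a blue body, yellow handle and grey base, so it fits the description. The orange one at (206,203) and the brown one at (197,278) are look-alikes. The lid with the green handle is at (427,231). I'll check enlarged crops next.

```bash
python3 - <<'E'
import cv2,numpy as np
t=cv2.imread("pics/top0.png");s=cv2.imread("pics/side0.png")
a=cv2.resize(t[165:285,230:460],None,fx=3.4,fy=3.4,interpolation=cv2.INTER_CUBIC)
cv2.imwrite("pics/cropt.png",a)
b=cv2.resize(s[165:355,225:425],None,fx=3,fy=3,interpolation=cv2.INTER_CUBIC)
cv2.imwrite("pics/crops.png",b)
E
```

```text
(no output)
```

View pics/cropt.png

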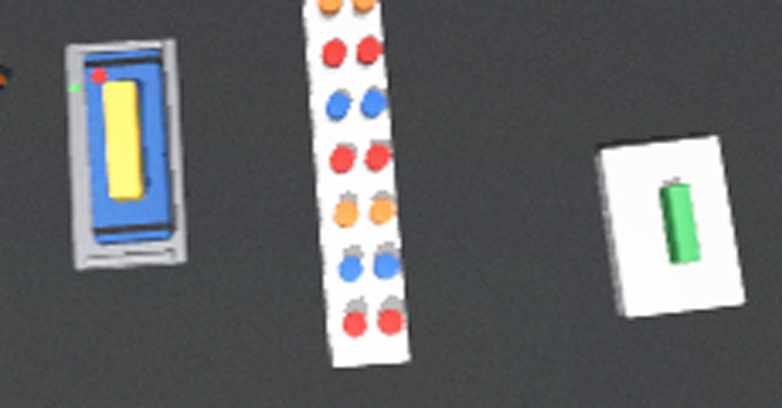

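View pics/crops.png

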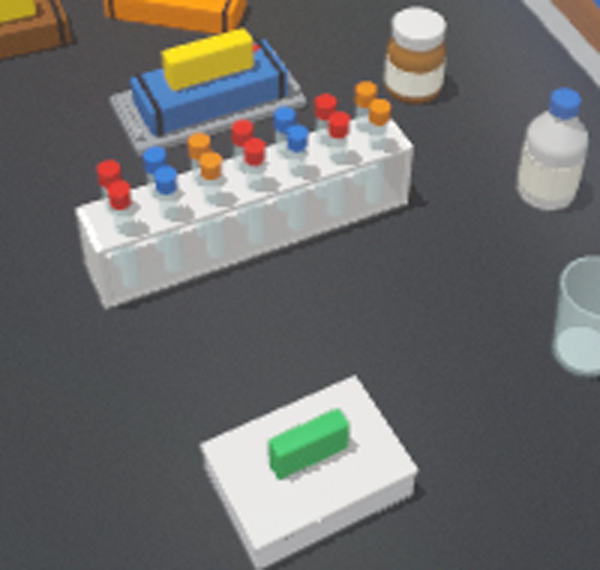

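The crops confirm the lamp and lid. Next I'll fit box silhouettes in both views.

```bash
cat > h.py <<'E'
import cv2,numpy as np
from scipy.optimize import minimize
from bench import env, kinematics, monitor, eyes, job
S=8
def masks(f,kind):
    hsv=cv2.cvtColor(f["frame"],cv2.COLOR_RGB2HSV).astype(int); H,s,v=hsv[...,0],hsv[...,1],hsv[...,2]
    if kind=='green': m=(H>50)&(H<80)&(s>110)&(v>70)
    if kind=='yellow': m=(H>22)&(H<33)&(s>140)&(v>90)
    if kind=='white': m=(s<40)&(v>105)
    if kind=='blue': m=(H>100)&(H<120)&(s>130)&(v>60)
    return m.astype(np.uint8)
def proj(f,P):
    P=np.atleast_2d(P); c=(f["view"]@np.c_[P,np.ones(len(P))].T)[:3]; q=f["mtx"]@c; return (q[:2]/q[2]).T
def backproj(f,uv,z):
    R=f["view"][:3,:3];t=f["view"][:3,3];o=-R.T@t;d=R.T@np.linalg.inv(f["mtx"])@np.array([*uv,1.]);return o+d*(z-o[2])/d[2]
def boxpts(x,y,a,lx,ly,z0,z1):
    c,s=np.cos(a),np.sin(a)
    return np.array([[x+c*i-s*j,y+s*i+c*j,z] for i in(-lx/2,lx/2) for j in(-ly/2,ly/2) for z in(z0,z1)])
def fit(fm,p0,boxes):
    """fm: list of (frame, mask roi'd); boxes [(lx,ly,z0,z1)]"""
    def cost(p):
        e=0
        for f,m,(u0,v0,u1,v1) in fm:
            im=np.zeros(((v1-v0)*S,(u1-u0)*S),np.uint8)
            for b in boxes:
                q=(proj(f,boxpts(*p,*b))+.5-[u0,v0])*S-.5
                cv2.fillConvexPoly(im,cv2.convexHull(np.round(q*16).astype(np.int32)),255,cv2.LINE_8,4)
            r=cv2.resize(im,(u1-u0,v1-v0),interpolation=cv2.INTER_AREA)/255.
            e+=np.abs(r-m[v0:v1,u0:u1]).sum()
        return e
    p0=np.array(p0,float)
    best=None
    for k in range(3):
        sim=np.array([p0,p0+[.01,0,0],p0+[0,.01,0],p0+[0,0,.15]]) if k==0 else np.array([best.x,best.x+[.003,0,0],best.x+[0,.003,0],best.x+[0,0,.05]])
        r=minimize(cost,p0,method='Nelder-Mead',options=dict(initial_simplex=sim,xatol=1e-5,fatol=1e-3))
        if best is None or r.fun<best.fun: best=r
    return best.x,best.fun
def roi(f,kind,center,rad):
    m=masks(f,kind); n,l,st,c=cv2.connectedComponentsWithStats(m)
    u,v=map(int,center)
    ids=[i for i in range(1,n) if st[i,4]>15]
    k=min(ids,key=lambda i:np.hypot(*(c[i]-center)))
    mm=(l==k).astype(np.uint8)
    return (f,mm,(max(u-rad,0),max(v-rad,0),min(u+rad,640),min(v+rad,400)))
E
cat > m1.py <<'E'
from h import *
T=eyes.grab_frame("top");D=eyes.grab_frame("side")
def go(name,kind,ct,cs,rad,z,boxes,fill=False):
    a=[roi(T,kind,ct,rad),roi(D,kind,cs,rad)]
    if fill:
        for f,m,_ in a:
            h=cv2.findContours(m,cv2.RETR_EXTERNAL,cv2.CHAIN_APPROX_NONE)[0]; cv2.drawContours(m,h,-1,1,-1)
    p0=[*backproj(T,ct,z)[:2],0.1]
    for lab,x in(("top",a[:1]),("side",a[1:]),("both",a)):
        r=fit(x,p0,boxes); print(name,lab,r[0].round(4),round(r[1],1),[int(i[1].sum()) for i in x])
go("lidhandle","green",(430,230),(328,312),30,.06,[(.06,.018,.036,.07)])
go("lidplate","white",(427,231),(328,322),50,.033,[(.134,.094,.030,.036),(.13,.09,.0,.03),(.06,.018,.036,.07)],True)
go("lamphandle","yellow",(266,206),(295,185),30,.07,[(.09,.024,.046,.084)])
go("lampbody","blue",(267,210),(297,195),40,.04,[(.15,.06,.012,.046),(.09,.024,.046,.084)],True)
go("rack","white",(335,215),(305,235),85,.05,[(.30,.056,0,.09)],True)
for n,ct,z in(("jar",(284,128),.085),("bottle",(352,105),.12),("beakertop",(417,133),.085)): print(n,backproj(T,ct,z).round(3))
E
python3 m1.py
```

```text
lidhandle top [ 0.4887 -0.2299  0.1571] 60.3 [184]
lidhandle side [ 0.4916 -0.2281  0.2141] 84.4 [350]
lidhandle both [ 0.4886 -0.2295  0.1956] 148.0 [184, 350]
lidplate top [ 0.4886 -0.2305  0.1082] 47.8 [1898]
lidplate side [ 0.4899 -0.2287  0.1067] 55.4 [2810]
lidplate both [ 0.4895 -0.2293  0.1068] 136.8 [1898, 2810]
lamphandle top [0.555  0.1778 0.5245] 322.1 [20]
lamphandle side [0.5558 0.2045 0.1178] 56.2 [404]
lamphandle both [0.5553 0.2021 0.0654] 426.8 [20, 404]
lampbody top [0.5664 0.2008 0.0901] 754.3 [577]
lampbody side [0.5735 0.2219 0.403 ] 880.3 [303]
lampbody both [0.5675 0.2017 0.0869] 1705.2 [577, 303]
rack top [0.5327 0.0227 0.0685] 465.1 [2330]
rack side [0.5339 0.0226 0.0716] 676.3 [3621]
rack both [0.5335 0.0228 0.0683] 1145.9 [2330, 3621]
jar [0.76  0.153 0.085]
bottle [ 0.811 -0.025  0.12 ]
beakertop [ 0.746 -0.201  0.085]
```

```bash
python3 - <<'E'
s=open('h.py').read()
s=s.replace("(H>22)&(H<33)&(s>140)&(v>90)","(H>19)&(H<36)&(s>70)&(v>90)").replace("    if kind=='blue'","    if kind=='sat': m=(s>85)&(v>45)\n    if kind=='blue'")
s=s.replace("(H>50)&(H<80)&(s>110)&(v>70)","(H>50)&(H<85)&(s>70)&(v>60)")
open('h.py','w').write(s)
t=open('m1.py').read().replace('"lampbody","blue"','"lampbody","sat"')
open('m1.py','w').write(t)
E
python3 m1.py | grep -v rack
python3 - <<'E'
from h import *
T=eyes.grab_frame("top");D=eyes.grab_frame("side")
hs=cv2.cvtColor(T["frame"],cv2.COLOR_RGB2HSV); print(hs[206,258:280].tolist()); print(hs[195:225:3,266].tolist())
h2=cv2.cvtColor(T["frame"],cv2.COLOR_RGB2HSV); print(hs[230,422:440].tolist())
E
```

```text
lidhandle top [ 0.4891 -0.2306  0.1566] 46.0 [199]
lidhandle side [ 0.491  -0.228   0.1916] 70.2 [366]
lidhandle both [ 0.4891 -0.2293  0.1501] 122.7 [199, 366]
lidplate top [ 0.4886 -0.2305  0.1082] 47.8 [1898]
lidplate side [ 0.4899 -0.2287  0.1067] 55.3 [2810]
lidplate both [ 0.4895 -0.2293  0.1068] 137.0 [1898, 2810]
lamphandle top [0.5544 0.2003 0.0819] 45.0 [338]
lamphandle side [0.5557 0.2038 0.0833] 43.9 [420]
lamphandle both [0.5548 0.201  0.0827] 103.7 [338, 420]
lampbody top [0.5663 0.2011 0.0692] 247.6 [1088]
lampbody side [0.5555 0.2051 0.0845] 962.5 [2153]
lampbody both [0.5554 0.201  0.073 ] 1251.7 [1088, 2153]
jar [0.76  0.153 0.085]
bottle [ 0.811 -0.025  0.12 ]
beakertop [ 0.746 -0.201  0.085]
[[108, 156, 232], [107, 160, 230], [108, 147, 214], [23, 84, 232], [29, 129, 255], [29, 122, 255], [29, 121, 255], [29, 121, 255], [29, 124, 255], [29, 124, 255], [29, 123, 255], [28, 137, 254], [23, 164, 224], [6, 22, 118], [109, 163, 196], [108, 158, 228], [108, 158, 228], [108, 158, 228], [108, 162, 227], [108, 162, 215], [109, 148, 158], [110, 49, 115]]
[[29, 127, 255], [29, 124, 255], [29, 124, 255], [29, 123, 255], [29, 122, 255], [29, 123, 255], [29, 120, 255], [29, 120, 255], [29, 117, 255], [28, 136, 254]]
[[0, 1, 253], [150, 1, 253], [60, 4, 242], [65, 56, 173], [66, 143, 118], [67, 142, 133], [67, 137, 201], [68, 128, 235], [68, 129, 237], [68, 128, 235], [67, 134, 230], [67, 137, 229], [64, 49, 228], [15, 2, 246], [0, 1, 253], [0, 1, 253], [0, 1, 253], [0, 1, 253]]
```

```bash
cat >> h.py <<'E'
from scipy.spatial.transform import Rotation as Ro
def quat(a,flip=False):
    x=np.array([0,0,-1.]);z=np.array([-np.sin(a),np.cos(a),0])*(-1 if flip else 1);y=np.cross(z,x)
    return Ro.from_matrix(np.c_[x,y,z]).as_quat()
def st(l=""):
    s=monitor.sense(); print(l,"t",round(s["clock"],2),"p",s["position"].round(4),"F",s["contact_force"].round(2),"gap",round(s["finger_gap"],3),"j",s["joints"].round(2)); return s
E
python3 - <<'E'
from h import *
for n,p,a in(("lid",(.4895,-.2293,.2),.107),("lidlow",(.4895,-.2293,.041),.107),("put",(.42,-.42,.02),.107),("lamp",(.555,.2015,.051),.082),("lampup",(.555,.2015,.25),.082)):
    for f in(0,1):
        j=kinematics.ik(np.array(p),quat(a,f)); print(n,f,None if j is None else j.round(2))
E
```

```text
lid 0 [-0.65  0.37  1.5  -0.    1.27 -2.33]
lid 1 [-0.65  0.37  1.5  -0.    1.27  0.81]
lidlow 0 [-0.65  0.57  1.66 -0.    0.91 -2.33]
lidlow 1 [-0.65  0.57  1.66 -0.    0.91  0.81]
put 0 [-0.98  0.7   1.49 -0.    0.95 -2.66]
put 1 [-0.98  0.7   1.49 -0.    0.95  0.48]
lamp 0 [ 0.15  0.65  1.49 -0.    1.01 -1.5 ]
lamp 1 [ 0.15  0.65  1.49 -0.    1.01  1.64]
lampup 0 [ 0.15  0.45  1.26 -0.    1.44 -1.5 ]
lampup 1 [ 0.15  0.45  1.26 -0.    1.44  1.64]
```

```bash
python3 - <<'E'
from h import *
q=quat(.107,1)
env.reach(np.array([.4895,-.2293,.20]),q); st("above")
print(env.movel(np.array([.4895,-.2293,.041]),velocity=.12,guard=8)); st("down")
env.close_gripper(effort=40); st("closed")
env.movel(np.array([.4895,-.2293,.11]),velocity=.08); st("up")
for n in("top","side"):
    f=eyes.grab_frame(n); cv2.imwrite(f"pics/{n}1.png",f["frame"][:,:,::-1])
E
```

```text
above t 3.15 p [ 0.4898 -0.2287  0.2001] F [-0.25 -0.36 -0.27] gap 1.0 j [-0.65  0.37  1.5   0.    1.27  0.81]
False
down t 4.62 p [ 0.4898 -0.2295  0.0416] F [0.14 0.74 0.31] gap 0.998 j [-0.65  0.57  1.66 -0.    0.91  0.81]
closed t 5.25 p [ 0.4896 -0.2294  0.0412] F [ 0.17 -0.57 -0.1 ] gap 0.205 j [-0.65  0.57  1.66 -0.    0.91  0.81]
up t 6.27 p [ 0.4892 -0.2291  0.1095] F [-0.9   0.02 -2.04] gap 0.205 j [-0.65  0.47  1.61 -0.    1.06  0.81]
```

View pics/side1.png

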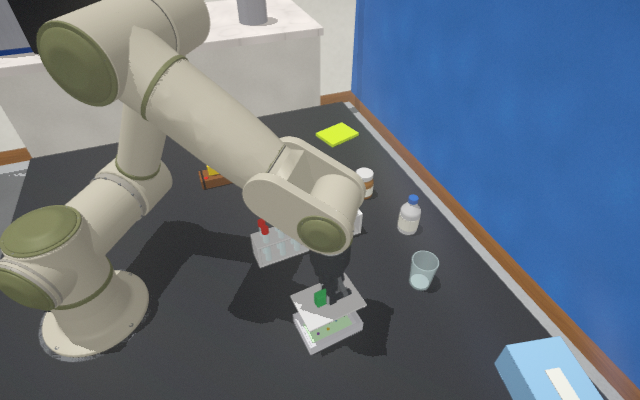

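Side view: the lid hangs at about (328,298), level in the fingers. The box below it is open, with the green plate at (330,328). Now I'll lay the lid on the bench.

```bash
python3 - <<'E'
from h import *
env.movel(np.array([.42,-.42,.11]),velocity=.2); st("over")
env.movel(np.array([.42,-.42,.03]),velocity=.1); st()
print(env.movel(np.array([.42,-.42,.0155]),velocity=.03,guard=5)); st("down")
env.release(); st("rel"); env.movel(np.array([.42,-.42,.20]),velocity=.15)
env.reach(np.array([.25,-.45,.30]),quat(.107,1)); st()
for n in("top","side"):
    f=eyes.grab_frame(n); cv2.imwrite(f"pics/{n}2.png",f["frame"][:,:,::-1])
E
```

```text
over t 7.53 p [ 0.4204 -0.419   0.11  ] F [ 0.53 -0.49 -1.25] gap 0.204 j [-0.98  0.58  1.43  0.    1.13  0.48]
 t 8.48 p [ 0.4203 -0.4203  0.0307] F [ 0.77  0.58 -1.91] gap 0.207 j [-0.98  0.68  1.49  0.    0.97  0.48]
True
down t 8.96 p [ 0.4199 -0.4199  0.0162] F [0.35 0.09 4.45] gap 0.206 j [-0.98  0.7   1.5  -0.    0.94  0.48]
rel t 9.62 p [ 0.4197 -0.4195  0.0157] F [0.09 0.02 0.46] gap 1.0 j [-0.98  0.7   1.5   0.    0.94  0.48]
 t 11.82 p [ 0.2507 -0.4497  0.2991] F [ 0.1  -0.   -0.13] gap 1.002 j [-1.29  0.25  1.4   0.    1.49  0.17]
```

View pics/side2.png

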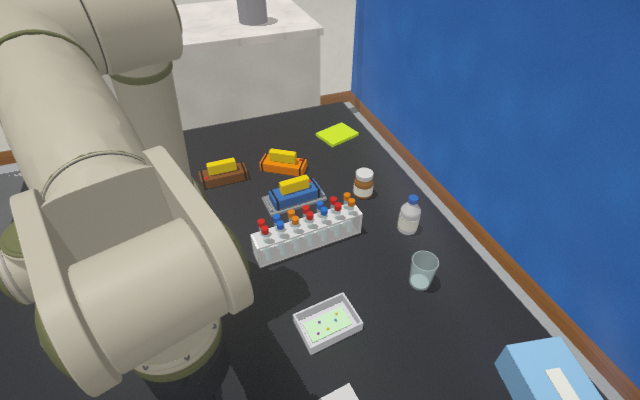

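View pics/top2.png

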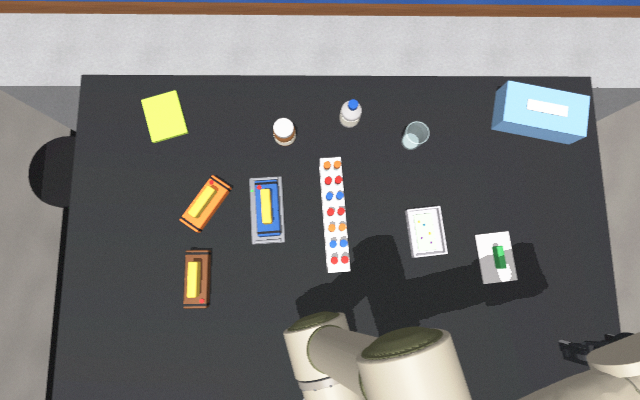

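The lid lies flat with its handle up at top (497,257). The open box is at top (426,231) and side (328,322). Now I'll measure the bare box.

```bash
cat > m2.py <<'E'
from h import *
T=eyes.grab_frame("top");D=eyes.grab_frame("side")
def br(f,c,rad):
    g=cv2.cvtColor(f["frame"],cv2.COLOR_RGB2GRAY); out=None
    m=(g>95).astype(np.uint8); u,v=c; w=np.zeros_like(m); w[v-rad:v+rad,u-rad:u+rad]=m[v-rad:v+rad,u-rad:u+rad]
    cs=cv2.findContours(w,cv2.RETR_EXTERNAL,cv2.CHAIN_APPROX_NONE)[0]; k=max(cs,key=cv2.contourArea)
    w[:]=0; cv2.drawContours(w,[k],-1,1,-1); return (f,w,(u-rad,v-rad,u+rad,v+rad))
a=[br(T,(427,231),42),br(D,(328,322),42)]
for lab,x in(("top",a[:1]),("side",a[1:]),("both",a)): 
    r=fit(x,[.4895,-.2293,.1],[(.13,.09,0,.03)]); print(lab,r[0].round(4),round(r[1],1),[int(i[1].sum()) for i in x])
p=fit(a,[.4895,-.2293,.1],[(.13,.09,0,.03)])[0]
ims=[]
for f,w,(u0,v0,u1,v1) in a:
    im=f["frame"][:,:,::-1].copy(); im=cv2.resize(im[v0:v1,u0:u1],None,fx=4.7,fy=4.7,interpolation=cv2.INTER_CUBIC)
    for z in(0.03,):
        for l,wd in((.13,.09),(.122,.082)):
            q=proj(f,boxpts(*p,l,wd,z,z+1e-6))[[0,2,6,4]]; cv2.polylines(im,[np.int32(((q+.5-[u0,v0])*4.7)-.5)],True,(0,0,255),1)
    ims.append(im)
cv2.imwrite("pics/boxfit.png",np.hstack(ims))
E
python3 m2.py; python3 -c "print()"
```

```text
top [ 0.4889 -0.231   0.1069] 72.5 [1810]
side [ 0.4903 -0.2281  0.1066] 74.2 [2656]
both [ 0.4897 -0.2291  0.1051] 190.2 [1810, 2656]
```

View pics/boxfit.png

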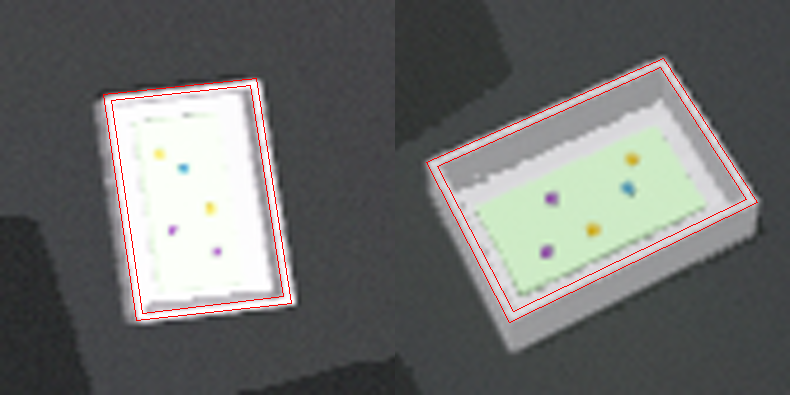

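The outlines match the rim, giving the box at (0.4896, -0.2296) with yaw 0.106. Next is the lamp.

```bash
python3 - <<'E'
from h import *
q=quat(.082,1); L=[.555,.2012]
env.reach(np.array([*L,.25]),q); st("above")
print(env.movel(np.array([*L,.051]),velocity=.12,guard=8)); st("down")
env.close_gripper(effort=80); st("closed")
env.movel(np.array([*L,.10]),velocity=.06); st("up")
env.movel(np.array([*L,.26]),velocity=.12); st("up")
for n in("top","side"):
    f=eyes.grab_frame(n); cv2.imwrite(f"pics/{n}3.png",f["frame"][:,:,::-1])
E
```

```text
above t 14.57 p [0.5553 0.2004 0.25  ] F [-0.17 -0.73 -0.03] gap 0.998 j [ 0.15  0.45  1.26 -0.    1.44  1.64]
False
down t 16.38 p [0.5553 0.2013 0.0516] F [ 0.01 -0.3  -0.15] gap 1.002 j [0.15 0.64 1.49 0.   1.01 1.64]
closed t 16.97 p [0.5551 0.2012 0.0512] F [-1.61 -0.17  2.49] gap 0.27 j [ 0.15  0.64  1.49 -0.    1.01  1.64]
up t 17.93 p [0.5547 0.2012 0.0995] F [-0.24  0.78 -2.73] gap 0.268 j [0.15 0.58 1.45 0.   1.11 1.64]
up t 19.42 p [0.5548 0.2011 0.2592] F [ 0.67  0.74 -2.73] gap 0.273 j [ 0.15  0.44  1.24 -0.    1.46  1.64]
```

View pics/side3.png

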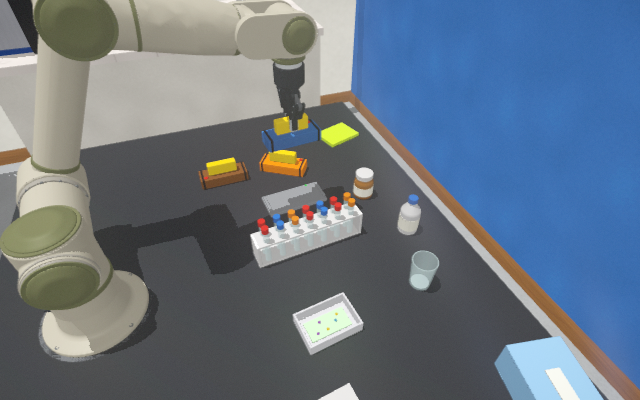

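View pics/top3.png

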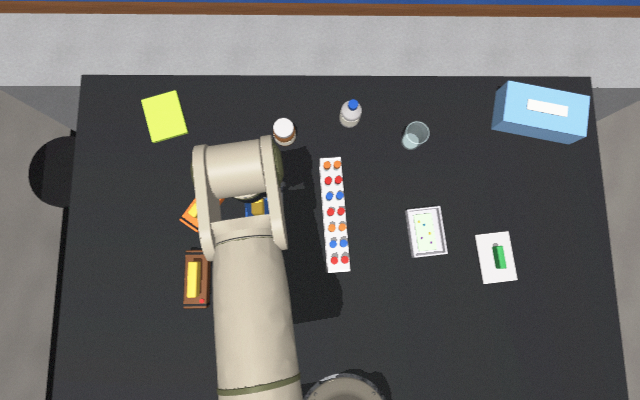

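The lamp is held level at side (291,133), and the base at (293,198) is empty. Now I'll carry it over the rack.

```bash
python3 - <<'E'
from h import *
B=[.4896,-.2296]
env.movel(np.array([*B,.26]),velocity=.15); st("over box")
env.reach(np.array([*B,.26]),quat(.106,1))
env.movel(np.array([*B,.14]),velocity=.1); env.hold(.3); st("high")
for n in("top","side"):
    f=eyes.grab_frame(n); cv2.imwrite(f"pics/{n}4.png",f["frame"][:,:,::-1])
E
```

```text
over box t 22.57 p [ 0.4897 -0.2293  0.26  ] F [ 0.79 -0.17 -2.82] gap 0.271 j [-0.65  0.33  1.4   0.    1.41  0.83]
high t 24.48 p [ 0.4897 -0.2296  0.1402] F [ 0.41  0.29 -3.33] gap 0.268 j [-0.66  0.43  1.57 -0.    1.13  0.81]
```

View pics/side4.png

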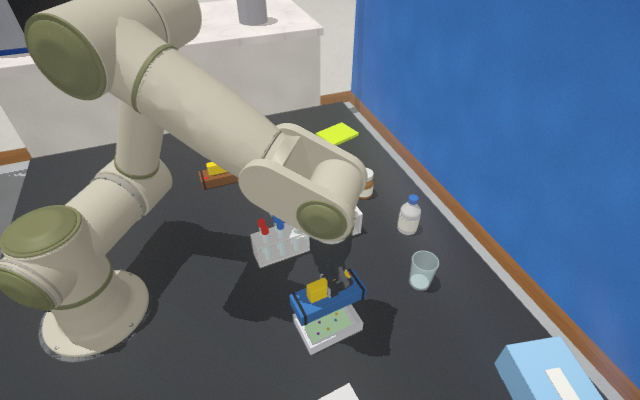

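View pics/top4.png

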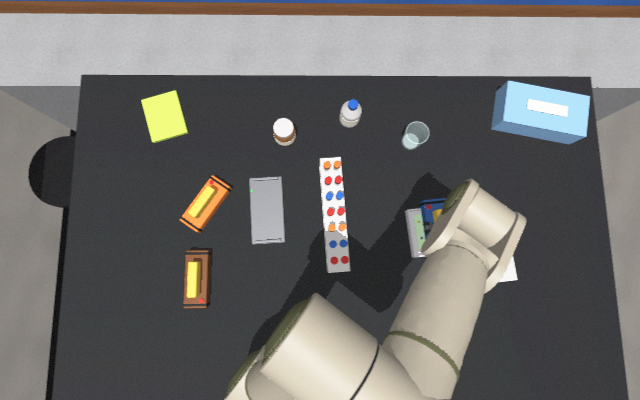

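The side view shows the lamp over the box at about (328,295). I'll overlay its predicted body to check the pose.

```bash
cat > ov.py <<'E'
from h import *
import sys
def ov(zw,out):
    ims=[]
    for n,(u0,v0,u1,v1) in(("side",(273,255,383,365)),("top",(385,180,495,290))):
        f=eyes.grab_frame(n); k=3.6
        im=cv2.resize(f["frame"][v0:v1,u0:u1,::-1],None,fx=k,fy=k,interpolation=cv2.INTER_CUBIC)
        for (l,w,a,b),c in(((.15,.06,zw,zw+.034),(0,255,0)),((.13,.09,.03,.0301),(0,0,255))):
            P=proj(f,boxpts(.4896,-.2296,.106,l,w,a,b))
            for i in range(8):
                for j in range(i): 
                    if bin(i^j).count('1')==1: cv2.line(im,*[tuple(map(int,(P[t]+.5-[u0,v0])*k-.5)) for t in(i,j)],c,1)
        ims.append(im)
    cv2.imwrite(out,np.hstack(ims))
ov(float(sys.argv[1]),sys.argv[2])
E
python3 ov.py .101 pics/ov1.png
```

```text
(no output)
```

View pics/ov1.png

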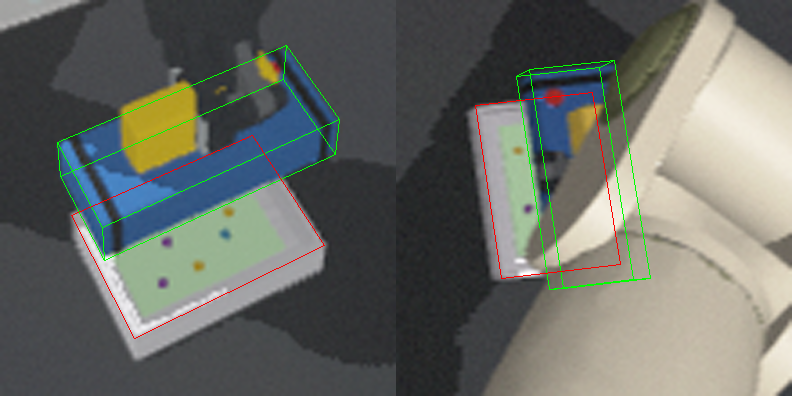

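```bash
python3 - <<'E'
from h import *
f=eyes.grab_frame("side"); ims=[]; k=5
for p,pose,zw,(u0,v0) in(("pics/side0.png",(.555,.2012,.082),.012,(258,165)),("pics/side4.png",(.4896,-.2296,.106),.101,(288,255))):
    im=cv2.imread(p)[v0:v0+80,u0:u0+79]; im=cv2.resize(im,None,fx=k,fy=k,interpolation=cv2.INTER_CUBIC)
    for l,w,a,b in((.15,.06,zw,zw+.034),(.09,.024,zw+.034,zw+.072)):
        P=proj(f,boxpts(*pose,l,w,a,b))
        for i in range(8):
            for j in range(i):
                if bin(i^j).count('1')==1: cv2.line(im,*[tuple(map(int,(P[t]+.5-[u0,v0])*k-.5)) for t in(i,j)],(0,255,0),1)
    ims.append(im)
cv2.imwrite("pics/cmp.png",np.hstack(ims))
E
```

```text
(no output)
```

View pics/cmp.png

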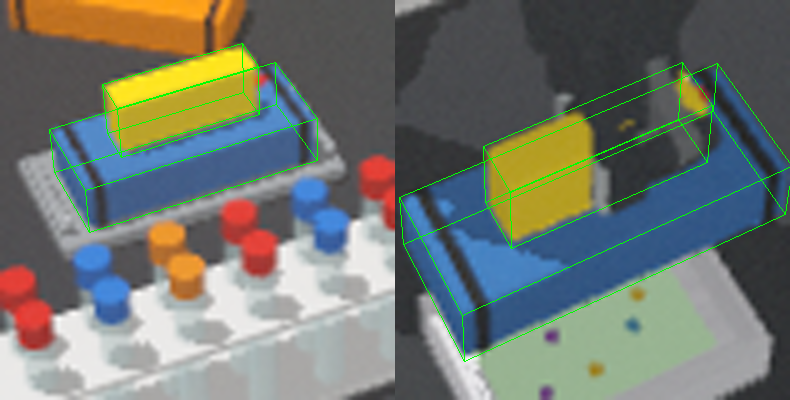

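The predicted body agrees within about 1–2 px, and the lamp looks level. I'll descend to 12 mm above the rim.

```bash
python3 - <<'E'
from h import *
print(env.movel(np.array([.4896,-.2296,.0812]),velocity=.05,guard=6)); env.hold(.5); s=st("low"); print(s["ft_torque"].round(2))
E
python3 ov.py .042 pics/ov2.png
```

```text
False
low t 26.55 p [ 0.4896 -0.2296  0.0812] F [ 0.18  0.35 -2.71] gap 0.268 j [-0.66  0.51  1.63  0.    1.    0.81]
[ 0.01  0.05 -0.02]
```

View pics/ov2.png

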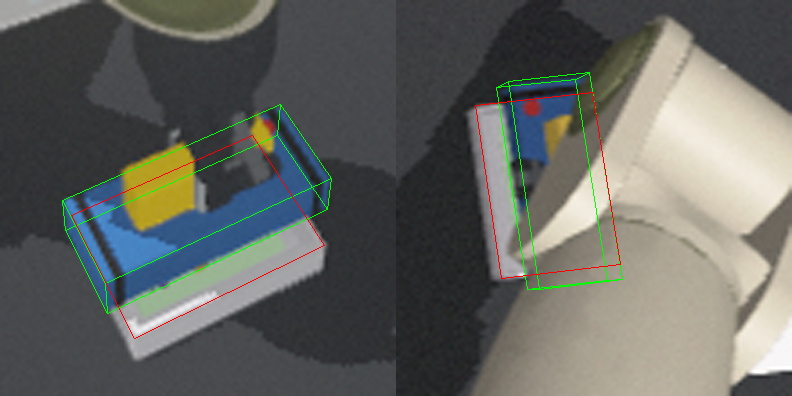

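```bash
python3 - <<'E'
from h import *
env.hold(.3); st("final"); job.hand_in(); 
E
```

```text
final t 26.95 p [ 0.4896 -0.2296  0.0812] F [-0.21  0.18 -3.46] gap 0.271 j [-0.66  0.51  1.63  0.    1.    0.81]
the job is handed in; nothing more can be done
```

I laid the lid flat on the bench, handle up. I then carried the blue UV lamp over the tube rack and handed in with it held still over the open box, at 27 s. The hand-in gives no verdict.

**Last checks:**
- **Position:** by arm pose and overlay, the lamp's underside is about 12 mm above the rim. It is centred on the measured box at (0.490, -0.230), with yaw 0.106 rad matching the box.
- **Contact:** the last wrist force readings, about -2.7 to -3.5 N in z, were close to the lamp's weight, so nothing suggests it touches the box.
- **Lid:** after release it showed flat with its handle up, well clear of the box. I did not look at it again after that.
- **Rack, jar, beaker and bottle:** none looked moved in the pictures taken while carrying the lamp. I did not re-measure them.

**What disagreed:**
- The two cameras differed by about 3 mm in box y (-0.231 from the top, -0.228 from the side). I used a value between them.
- The lamp's lower edge showed 1–2 px inside the predicted outline. It was inset in the same way, by up to 1 px, while on the charging base, so I put it down to rounded edges rather than tilt.
- In the last top view the arm hid about half of the lamp.

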